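# Turn the trolley wheel until its valve is at the top

## Task

The trolley wheel on the blue bench stand needs air, and the pump only fits when its red-capped valve is at twelve o'clock: pushing only on the yellow spokes with the fingertips, in two or more separate pushes, turn the wheel until the valve is at the very top, straight above the axle, then leave it standing so. Do not push on the tyre or the valve, do not shift or lift the stand, and leave the other things on the bench where they are.

Things in the scene. Friction and masses are not known exactly. Their poses are not given: they have to be found in the camera images.
- stand: heavy loose stand (5 kg) carrying the wheel: dark steel foot 200 x 260 x 14 mm, blue A-frames of 14 mm tube 74 mm in front of and 52 mm behind the wheel's plane, from 105 mm either side up to the axle; axle end 88 mm in front. Origin: foot's underside, straight under the wheel's centre. x along the axle, away from the robot (within 0.35 rad); y left, in the wheel's plane; z up.
- axle (a point): the wheel's centre, on the axle, 170 mm above the worktop, in the tyre's middle plane; does not turn
- wheel (a joint): turn of the upright wheel, rad: 0 (or whole turns) with the valve at the very top, growing clockwise as the robot sees it; starts at 2.1 to 4.2. Drags with about 0.22 N m (3 N at 75 mm from the axle), stays where it is left, coasts a few degrees at most. Either way round will do.
- spokes: five round yellow spokes, 12 mm diameter, dished to the robot's side: straight, 40 mm in front of the tyre's middle plane, from 25 to 88 mm from the axle, then bent back to the rim; hub 46 mm diameter. Seen by the robot they stand 36, 108, 180, 252 and 324 degrees clockwise of the valve (valve midway between two); open gaps. Origin: wheel's centre; z to the valve, x along the axle, away from the robot.
- tyre: black tyre of the wheel, 302 mm outside diameter, 34 mm wide, inside diameter 234 mm; within it the aluminium rim, inner radius 113 mm, 26 mm wide. Origin at the wheel's centre. Not to be pushed on.
- valve: valve stem on the inside of the rim, pointing from the rim toward the hub, brass with a red cap of 13 mm diameter, reaching from 115 to 82 mm from the axle. Origin at the wheel's centre; z points to the valve. Not to be pushed on.
- valve_cap (a point): middle of the red valve cap, 89 mm from the axle; its z axis points outward along the stem, from the axle to the valve
- vial_1: white-capped glass sample vial, 27 mm across, 66 mm high, standing loose on the bench; origin at the centre of its underside; to be left alone
- vial_3: blue-capped glass sample vial, 27 mm across, 66 mm high, standing loose on the bench; origin at the centre of its underside; to be left alone
- fitting_a: small brass tube fitting, 21 x 20 mm, 36 mm high, standing loose on the bench; origin at the centre of its underside; to be left alone
- jar_1: red-lidded reagent jar, 50 mm across, 72 mm high, standing loose on the bench; origin at the centre of its underside; to be left alone
- beaker: empty glass beaker, 53 mm across, 70 mm high, standing loose on the bench; origin at the centre of its underside; to be left alone
- lab_timer: flat white lab timer, 72 x 62 mm, 19 mm high, standing loose on the bench; origin at the centre of its underside; to be left alone
- tape_1: roll of dark tape, 58 mm across, 19 mm high, standing loose on the bench; origin at the centre of its underside; to be left alone

How it is judged:
By the outcome, as a careful person would: the job done as asked, in the order asked, and still so for the second after the job is handed in, with the robot touching nothing.
It also fails if it takes over 64 s, if anything falls off the work surface, if the arm or the gripper's body presses on something with over 40 N, if the wrist force passes 120 N, or if a joint passes its speed limit or range.

## Robot

A 6-joint arm with a two-finger parallel gripper is mounted at the origin on a cart in front of the work surface, level with it; the furniture and walls round the work are solid. World frame = base frame: x ahead of the robot, y to its left, z up, the work surface at z = 0. Lengths are in m, angles in rad, forces in N, time in s.
With the tool pointing down it reaches from about 0.3 to 0.775 m from the base axis. Payload 14.6 kg.
Tool frame: the origin (TCP) lies at the centre of the arm's flange, where the gripper is bolted on; the fingertips stand 199 mm ahead of it and the grasp point (between the pads) lies 180 mm ahead of it; z points along the fingers, y is the line along which they close (so a half turn about z gives the same grasp; the last joint's range is limited). The gripper opens to 94 mm and grips with 3 to 60 N. Pads are 16 mm wide; open, the fingers measure 119 mm over their backs; the gripper's body (75 mm by 177 mm) begins 78 mm behind the grasp point.
Start: joints at [-1.345, 0.3, 1.521, -0, 1.321, -0.067], TCP at [0.159, -0.527, 0.405] pointing down, gripper open.
Joint ranges: [-3.03, 3.03], [-0.79, 2.21], [0.23, 2.52], [-1.04, 4.18], [0, 3.07], [-2.55, 2.55]. Speed limits (rad/s): [2.22, 2.22, 2.57, 3.14, 3.14, 3.14].

## Interface

Orientations are given as [roll, pitch, yaw] about the fixed x, y, z axes, in that order (R = Rz(yaw) Ry(pitch) Rx(roll)).
In Python, from station import ctrl gives the robot as it stands. The module is installed in compiled form; this text tells all that it offers.
- The arm moves only by the tool servo_tool, never from a script. Its argument "motion" is a list of rows, each a list of 5 numbers: the closure, from 0 (fully open) to 1 (shut), then the shift along the world's x, y, z in cm, then the turn about the world's z in degrees. A call has 1 to 20 rows; each row is the pose to reach, as a shift and turn from the pose commanded when the call began; what a row does not reach only later rows make up. A row lasts 1/8 s, in which the tool goes at most 62.5 mm and 10.7 degrees, less where a joint would pass 70% of its speed; a pose out of reach is approached as far as the arm can. A call with a gripper value outside its range is refused whole. The fingers move at their own pace and stop on an object; "squeeze" is the grip in N (left out, the last holds). Time passes only in rows, so rows that repeat a pose let the fingers close. It gives the time, the measured TCP pose, the force, the opening and the grip force at its end, in the units of the state.
- ctrl.get_obs(): the state, without advancing time (a new reading comes with each control period).
- ctrl.camera(name): name is "scene" or "top"; returns a dict with "image" (420x560x3 uint8, red, green, blue), "fx", "fy", "cx", "cy" (pixels), "camera_from_world" (4x4, takes a point from world to camera coordinates). Camera axes: x right, y up, looking along -z (the intrinsics and any distortion apply to the point x, -y, -z); pixel columns grow to the right and rows downward; lengths in m; the calibration is good to about 2 mm. A picture is of the moment at which its call begins. There is no depth.
- ctrl.hand_in(): hands the job in; it is judged then, once.
The state is a dict: "time_s": time; "qpos": joint angles; "joint_vel": joint speeds; "tau": joint torques, N m; "ee_pos": TCP position; "eef_rot": TCP orientation; "force": force on the tool from outside, world axes, zero at the start; "moment": the same for the moment, N m; "grip_width": finger opening in m; "grip_force": force on a finger pad.
Only numpy, scipy, OpenCV 4.12 (cv2) and the standard library are available. Lean on these libraries where they do the work, as an engineer would, in place of code of your own. Each camera call takes 0.05 s, during which the arm holds its last target. There are 200 camera calls.

## Working session

There is one attempt and no reset: what is moved stays moved. The work goes in short steps, Python scripts to look and compute and a tool call to move; the robot and the scene stay as the last step left them, time stands still between calls to the robot, and variables do not carry over. Pictures are saved under pics/ and viewed, at most 10 in all, crops included, and the job is handed in when it is done.

Besides the shell and the picture viewer there is one more tool, called by a JSON object that holds its "api" and its "payload". servo_tool: Moves the arm, as the interface text tells. Its arguments: {"type":"object","properties":{"motion":{"type":"array","items":{"type":"array","items":{"type":"number"}}},"squeeze":{"type":"number"}},"required":["motion"]}

```bash
mkdir -p pics
python3 - <<'E'
from station import ctrl
import cv2,numpy as np
o=ctrl.get_obs();print(o['time_s'],o['ee_pos'],o['eef_rot'],o['grip_width'])
for n in('scene','top'):
    c=ctrl.camera(n);cv2.imwrite(f'pics/{n}0.png',c['image'][:,:,::-1]);print(n,c['fx'],c['fy'],c['cx'],c['cy'],[k for k in c]);print(np.round(c['camera_from_world'],3).tolist(), np.round(np.linalg.inv(c['camera_from_world'])[:3,3],3))
E
```

```text
0.0 [ 0.15873877 -0.5265571   0.40409118] [-3.14045565e+00 -6.10629169e-05  2.92816643e-01] 0.09392921238691546
scene 470.77648673818203 470.77648673818203 283.1424403154003 205.52793011939434 ['image', 'fx', 'fy', 'cx', 'cy', 'camera_from_world']
[[-0.333, -0.943, -0.005, 0.217], [0.762, -0.272, 0.588, -0.448], [-0.556, 0.192, 0.809, -1.226], [0.0, 0.0, 0.0, 1.0]] [-0.268  0.318  1.257]
top 530.0960947475686 530.0960947475686 288.33329204131513 212.23320921270502 ['image', 'fx', 'fy', 'cx', 'cy', 'camera_from_world']
[[-0.287, -0.958, 0.004, 0.198], [0.927, -0.276, 0.254, -0.483], [-0.242, 0.076, 0.967, -1.403], [0.0, 0.0, 0.0, 1.0]] [0.166 0.163 1.479]
```

View pics/scene0.png

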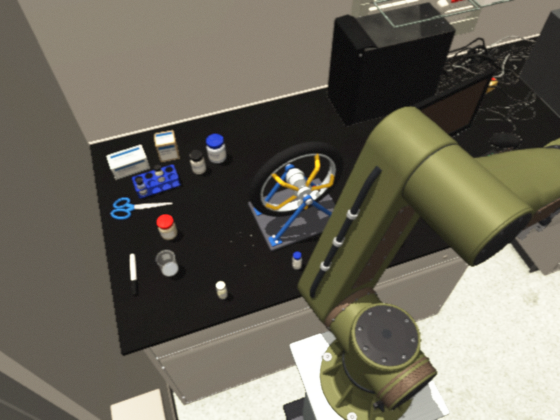

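View pics/top0.png

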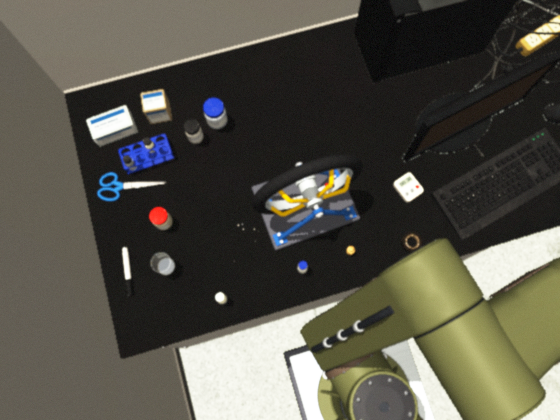

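The scene view shows the wheel at about (297,180) on the blue stand, and the top view shows it at about (312,190). The blue vial stands in front of the foot at top (303,267), with the brass fitting at (351,250). I'll zoom in on the wheel in both views.

```bash
cat > h.py <<'E'
import cv2,numpy as np
from station import ctrl
class Cam:
    def __init__(s,n,img=None):
        c=ctrl.camera(n);s.im=np.ascontiguousarray(c['image'][:,:,::-1]);s.T=np.array(c['camera_from_world']);s.k=(c['fx'],c['fy'],c['cx'],c['cy'])
        s.o=np.linalg.inv(s.T)[:3,3]
    def proj(s,p):
        q=np.atleast_2d(p)@s.T[:3,:3].T+s.T[:3,3];fx,fy,cx,cy=s.k
        return np.c_[cx+fx*q[:,0]/-q[:,2],cy+fy*q[:,1]/q[:,2]]
    def ray(s,u,v):
        fx,fy,cx,cy=s.k;d=np.array([(u-cx)/fx,-(v-cy)/fy,-1.])@s.T[:3,:3];return d/np.linalg.norm(d)
    def plane(s,uv,p0,n):
        d=s.ray(*uv);return s.o+d*(np.dot(p0-s.o,n)/np.dot(d,n))
def tri(a,ua,b,ub):
    da,db=a.ray(*ua),b.ray(*ub);t=np.linalg.lstsq(np.c_[da,-db],b.o-a.o,rcond=None)[0]
    P,Q=a.o+t[0]*da,b.o+t[1]*db;return (P+Q)/2,np.linalg.norm(P-Q)
def crop(im,x,y,w,h,k):
    return cv2.resize(im[y:y+h,x:x+w],None,fx=k,fy=k,interpolation=cv2.INTER_CUBIC)
E
python3 - <<'E'
from h import *
s,t=Cam('scene'),Cam('top')
a=crop(s.im,240,130,112,124,4.5);b=crop(t.im,244,140,122,124,4.5)
b=cv2.resize(b,(int(a.shape[0]/124*122*0.5)*2,a.shape[0]))[:,:]
im=np.hstack([a,b]);print(a.shape,b.shape)
im=cv2.resize(im,None,fx=800/im.shape[1],fy=800/im.shape[1]);print(im.shape);cv2.imwrite('pics/z1.png',im)
E
```

```text
(558, 504, 3) (558, 548, 3)
(424, 800, 3)
```

View pics/z1.png

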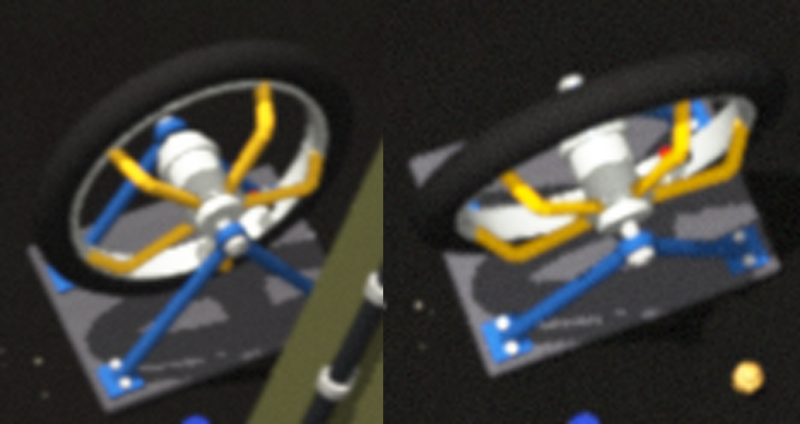

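The zoom shows all five spokes and the axle-end nut, at crop (238,240) in the scene half and (637,250) in the top half. The foot's front corners are at (493,375) and (778,268) in the top half. The red cap shows low on the robot's right, at (665,155). Next I'll measure the stand, the wheel angle and the loose items.

```bash
cat >> h.py <<'E'
def wheelmeas(s,t,C,yaw):
    pass
E
python3 - <<'E'
from h import *
s,t=Cam('scene'),Cam('top')
S=lambda X,Y:(240+X/3.422,130+Y/3.422)
T=lambda X,Y:(244+(X-383.2)/3.42,140+Y/3.42)
g=np.array([0,0,.014]);z=np.array([0,0,1.])
fl=t.plane(T(493,375),g,z);fr=t.plane(T(778,268),g,z);bl=t.plane(T(411,160),g,z)
fls=s.plane(S(108,410),g,z);bls=s.plane(S(30,248),g,z)
print('front',fl,fr,np.linalg.norm(fl-fr),'bl',bl,np.linalg.norm(fl-bl),'scene',fls,bls)
d=fl-fr;yaw=np.arctan2(-d[0],d[1]);x=np.array([np.cos(yaw),np.sin(yaw),0]);print('yaw',yaw)
print('centre from foot',(fl+fr)/2+x*.1)
A,e=tri(s,S(238,241),t,T(637,251));print('axle end',A,e,'centre',A+x*.088)
for n,uv,h in(('vial3',(303,267),.066),('fit',(351,250),.036),('timer',(409,187),.019),('tape',(412,242),.019),('vial1',(221,298),.066),('beaker',(162,264),.07),('jar',(159,218),.072)):
    print(n,t.plane(uv,np.array([0,0,h]),z)[:2].round(3))
# red
for c,n in((s,'s'),(t,'t')):
    h=cv2.cvtColor(c.im,cv2.COLOR_BGR2HSV);m=((h[...,0]<8)|(h[...,0]>172))&(h[...,1]>110)&(h[...,2]>50)
    y,xx=np.nonzero(m[130:260,240:370]);print(n,list(zip(xx+240,y+130)))
E
```

```text
front [0.43773458 0.11188678 0.014     ] [ 0.45671155 -0.1410604   0.014     ] 0.2536580423683224 bl [0.6346725 0.1264903 0.014    ] 0.1974786215656162 scene [0.44014252 0.11224685 0.014     ] [0.63559508 0.12535363 0.014     ]
yaw 0.07488314088365308
centre from foot [ 0.54694282 -0.00710549  0.014     ]
axle end [ 0.46556964 -0.01285361  0.17801333] 0.004212646302214056 centre [ 0.55332303 -0.00627006  0.17801333]
vial3 [0.362 0.058]
fit [ 0.374 -0.085]
timer [ 0.503 -0.307]
tape [ 0.349 -0.26 ]
vial1 [0.345 0.29 ]
beaker [0.477 0.417]
jar [0.603 0.396]
s []
t [(np.int64(326), np.int64(182)), (np.int64(327), np.int64(182)), (np.int64(325), np.int64(183)), (np.int64(326), np.int64(183)), (np.int64(327), np.int64(183)), (np.int64(324), np.int64(184)), (np.int64(325), np.int64(184))]
```

```bash
python3 - <<'E'
src=open('h.py').read().split('def wheelmeas')[0]+'''
C=np.array([.549,-.007,.170]);YAW=.073
X=np.array([np.cos(YAW),np.sin(YAW),0]);Y=np.array([-np.sin(YAW),np.cos(YAW),0])
def spokes(c,lo=.05,hi=.084):
    """yellow pixels cast on the spokes' plane -> {angle clockwise from top: pixels}, modulo 72 estimate"""
    h=cv2.cvtColor(c.im,cv2.COLOR_BGR2HSV);m=(h[...,0]>15)&(h[...,0]<32)&(h[...,1]>130)&(h[...,2]>70)
    v,u=np.nonzero(m);P=np.array([c.plane((a,b),C-.04*X,X) for a,b in zip(u,v)])-C
    y,z=P@Y,P[:,2];r=np.hypot(y,z);a=np.degrees(np.arctan2(-y,z));k=(r>lo)&(r<hi)
    ph=np.exp(1j*np.radians(a[k]*5));e=np.degrees(np.angle(ph.mean()))/5
    idx=np.round((a[k]-e)/72).astype(int)%5
    out={}
    for i in range(5):
        if (idx==i).sum()>4:
            d=(a[k][idx==i]-e-72*i+180)%360-180;out[round((e+72*i+180+d.mean())%360-180,1)]=int((idx==i).sum())
    return e,out
def cap(c):
    h=cv2.cvtColor(c.im,cv2.COLOR_BGR2HSV);m=((h[...,0]<8)|(h[...,0]>172))&(h[...,1]>110)&(h[...,2]>50)
    q=c.proj(C)[0];v,u=np.nonzero(m);k=np.hypot(u-q[0],v-q[1])<60
    if not k.any(): return None
    P=c.plane((u[k].mean(),v[k].mean()),C,X)-C;y,z=P@Y,P[2]
    return round(np.degrees(np.arctan2(-y,z)),1),round(np.hypot(y,z),4),int(k.sum())
'''
open('h.py','w').write(src)
E
python3 - <<'E'
from h import *
for n in('scene','top'):
    c=Cam(n);print(n,spokes(c),cap(c),c.proj(C),c.proj(C-.088*X))
E
```

```text
scene (np.float64(28.296834211897952), {np.float64(26.5): 58, np.float64(99.5): 33, np.float64(-112.5): 38, np.float64(-43.4): 35}) None [[296.64654851 181.30406486]] [[309.4358298  203.18975732]]
top (np.float64(28.468988216840707), {np.float64(32.1): 36, np.float64(107.3): 66, np.float64(-122.7): 60, np.float64(-47.3): 31}) (np.float64(128.9), np.float64(0.0715), 7) [[307.00810084 184.94437548]] [[319.5749396 215.7553869]]
```

Spokes stand at about 28 + 72k degrees, so the valve is at about 136° clockwise, which fits the red cap seen at low right. I'll turn it counter-clockwise by pushing the upper spokes leftward with closed fingertips, keeping the gripper body above the tyre.

{"api": "servo_tool", "payload": {"motion": [[1, 2, 3, 4, -1], [1, 5, 6, 8, -2], [1, 8, 10, 11, -3], [1, 11, 14, 12, -4], [1, 14, 18, 12.5, -5], [1, 17, 22, 12.5, -6], [1, 20, 26, 12.5, -7], [1, 23, 30, 12.5, -8], [1, 26, 33.5, 12.5, -9], [1, 29, 37, 12.5, -10], [1, 32, 40.5, 12.5, -11.5], [1, 34, 42.7, 12.5, -12.6], [1, 35.3, 44.5, 12.5, -12.6], [1, 35.3, 44.5, 12.5, -12.6], [1, 35.3, 44.5, 12.5, -12.6], [1, 35.3, 44.5, 12.5, -12.6]], "squeeze": 10}}

```text
time_s: 2.4
ee_pos: [0.5113, -0.0822, 0.5298]
eef_rot: [3.141, -0.0, 0.072]
force: [1.2, 0.5, 0.3]
grip_width: 0.0006
grip_force: 0.0
```

Run:
```python
from h import *
s,t=Cam('scene'),Cam('top')
tip=np.array([.5113,-.0822,.5298-.199]);print(s.proj(tip),t.proj(tip))
im=np.hstack([crop(s.im,230,110,130,150,3.05),crop(t.im,240,130,130,150,3.05)]);print(im.shape);cv2.imwrite('pics/z2.png',im)
```

```text
[[329.00570198 146.40149093]] [[345.93647159 169.74306642]]
(458, 792, 3)
```

View pics/z2.png

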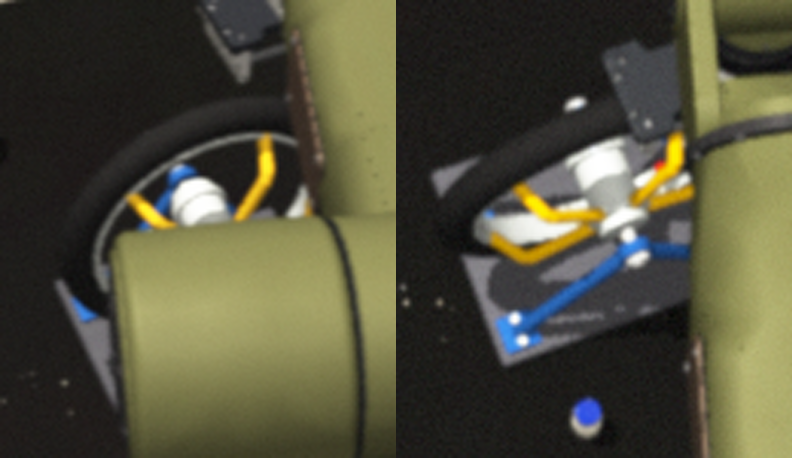

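The path down to the right of the spoke is clear, so I'll descend beside it.

{"api": "servo_tool", "payload": {"motion": [[1, 0, 0, -3, 0], [1, 0, 0, -6, 0], [1, 0, 0, -8, 0], [1, 0, 0, -9.3, 0], [1, 0, 0, -9.8, 0], [1, 0, 0, -9.8, 0], [1, 0, 0, -9.8, 0]]}}

```text
time_s: 3.38
ee_pos: [0.5118, -0.0816, 0.4324]
eef_rot: [3.141, -0.001, 0.073]
force: [-0.2, -0.4, -0.3]
grip_width: 0.0005
grip_force: 0.0
```

{"api": "servo_tool", "payload": {"motion": [[1, -0.05, 0.8, 0, 0], [1, -0.1, 1.6, 0, 0], [1, -0.2, 2.4, 0, 0], [1, -0.25, 3.2, 0, 0], [1, -0.3, 4, 0, 0], [1, -0.35, 4.8, 0, 0], [1, -0.4, 5.6, 0, 0]]}}

```text
time_s: 4.25
ee_pos: [0.5077, -0.025, 0.4316]
eef_rot: [3.141, 0.0, 0.073]
force: [-0.5, -3.6, 2.8]
grip_width: 0.0004
grip_force: 2.0
```

The force reading is 3.6 N against the push, which matches spoke drag. I'll continue.

{"api": "servo_tool", "payload": {"motion": [[1, -0.05, 0.8, 0, 0], [1, -0.1, 1.6, 0, 0], [1, -0.2, 2.4, 0, 0], [1, -0.25, 3.2, 0, 0], [1, -0.3, 4, 0, 0], [1, -0.35, 4.6, 0, 0], [1, -0.35, 5, 0, 0], [1, -0.35, 5, 0, 0], [1, -0.35, 5, 0, 0]]}}

```text
time_s: 5.38
ee_pos: [0.5042, 0.0245, 0.4317]
eef_rot: [-3.141, -0.0, 0.073]
force: [0.0, -0.2, -0.9]
grip_width: 0.0009
grip_force: 0.0
```

{"api": "servo_tool", "payload": {"motion": [[1, 0, -0.5, 0, 0], [1, 0, -0.6, 3, 0], [1, 0, -0.6, 6, 0], [1, 0, -0.6, 9.8, 0], [1, 0, -4, 9.8, 0], [1, 0, -8, 9.8, 0], [1, 0, -12, 9.8, 0], [1, 0, -17, 9.8, 0], [1, 0, -22, 9.8, 0], [1, 0, -27, 9.8, 0], [1, 0, -32, 9.8, 0], [1, 0, -32, 9.8, 0], [1, 0, -32, 9.8, 0]]}}

```text
time_s: 7.0
ee_pos: [0.5042, -0.2954, 0.5295]
eef_rot: [-3.141, 0.0, 0.073]
force: [-0.2, 0.2, -0.7]
grip_width: 0.0003
grip_force: 0.0
```

Run:
```python
from h import *
s,t=Cam('scene'),Cam('top')
for c in(s,t): print(spokes(c),cap(c))
im=np.hstack([crop(s.im,230,110,130,150,3.05),crop(t.im,240,130,130,150,3.05)]);cv2.imwrite('pics/z3.png',im)
```

```text
(np.float64(-35.32627943803883), {np.float64(-37.7): 21, np.float64(-106.1): 42}) None
(np.float64(34.606531761864915), {np.float64(39.1): 32, np.float64(112.7): 65, np.float64(-118.9): 58, np.float64(-39.2): 25}) (np.float64(73.6), np.float64(0.0904), 16)
```

View pics/z3.png

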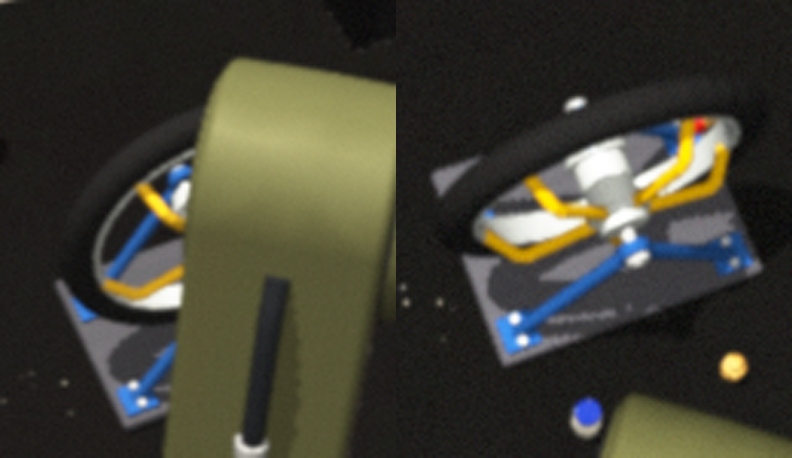

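The valve is now at about 72° on the robot's right (top crop 700,125), with spokes at about ±36°. I'll return to the right of the next spoke and push again, stopping slightly short.

{"api": "servo_tool", "payload": {"motion": [[1, 0.3, 5, 0, 0], [1, 0.6, 10, 0, 0], [1, 0.9, 15, 0, 0], [1, 0.9, 18, 0, 0], [1, 0.9, 20, 0, 0], [1, 0.9, 20, 0, 0], [1, 0.9, 20, -3, 0], [1, 0.9, 20, -6, 0], [1, 0.9, 20, -9, 0], [1, 0.9, 20, -9.8, 0], [1, 0.9, 20, -9.8, 0], [1, 0.9, 20, -9.8, 0]]}}

```text
time_s: 8.6
ee_pos: [0.5133, -0.0958, 0.4329]
eef_rot: [3.141, -0.002, 0.073]
force: [1.0, -0.7, 0.0]
grip_width: 0.0007
grip_force: 0.0
```

{"api": "servo_tool", "payload": {"motion": [[1, -0.05, 0.8, 0, 0], [1, -0.1, 1.6, 0, 0], [1, -0.15, 2.4, 0, 0], [1, -0.25, 3.2, 0, 0], [1, -0.3, 4, 0, 0], [1, -0.35, 4.8, 0, 0], [1, -0.4, 5.6, 0, 0], [1, -0.45, 6.4, 0, 0], [1, -0.5, 7.2, 0, 0], [1, -0.6, 8, 0, 0], [1, -0.65, 8.8, 0, 0], [1, -0.7, 9.5, 0, 0], [1, -0.75, 10.1, 0, 0], [1, -0.8, 10.6, 0, 0], [1, -0.8, 11, 0, 0], [1, -0.85, 11.3, 0, 0], [1, -0.85, 11.5, 0, 0], [1, -0.85, 11.5, 0, 0], [1, -0.85, 11.5, 0, 0]]}}

```text
time_s: 10.98
ee_pos: [0.5047, 0.0195, 0.4317]
eef_rot: [-3.141, -0.0, 0.073]
force: [0.2, -0.5, 0.8]
grip_width: 0.0002
grip_force: 0.3
```

{"api": "servo_tool", "payload": {"motion": [[1, 0, -0.5, 0, 0], [1, 0, -0.6, 3, 0], [1, 0, -0.6, 6, 0], [1, 0, -0.6, 9.8, 0], [1, 0, -4, 9.8, 0], [1, 0, -8, 9.8, 0], [1, 0, -12, 9.8, 0], [1, 0, -17, 9.8, 0], [1, 0, -22, 9.8, 0], [1, -3, -27, 9.8, 0], [1, -6, -32, 9.8, 0], [1, -9, -36, 9.8, 0], [1, -12, -40, 9.8, 0], [1, -14, -44, 9.8, 0], [1, -17, -48, 9.8, 0], [1, -17, -48, 9.8, 0], [1, -17, -48, 9.8, 0], [1, -17, -48, 9.8, 0]]}}

```text
time_s: 13.22
ee_pos: [0.3354, -0.4598, 0.5299]
eef_rot: [3.141, -0.0, 0.074]
force: [0.6, -0.2, 0.1]
grip_width: 0.0001
grip_force: 0.0
```

Run:
```python
from h import *
s,t=Cam('scene'),Cam('top')
for c in(s,t): print(spokes(c),cap(c))
im=np.hstack([crop(s.im,230,110,130,150,3.05),crop(t.im,240,130,130,150,3.05)]);cv2.imwrite('pics/z4.png',im)
```

```text
(np.float64(-33.79309611527286), {np.float64(-34.4): 30, np.float64(35.9): 62, np.float64(-168.0): 6, np.float64(-103.5): 43}) (np.float64(2.2), np.float64(0.087), 28)
(np.float64(-34.257791749668286), {np.float64(-34.9): 25, np.float64(42.3): 37, np.float64(113.5): 68, np.float64(-158.2): 5, np.float64(-116.7): 58}) None
```

View pics/z4.png

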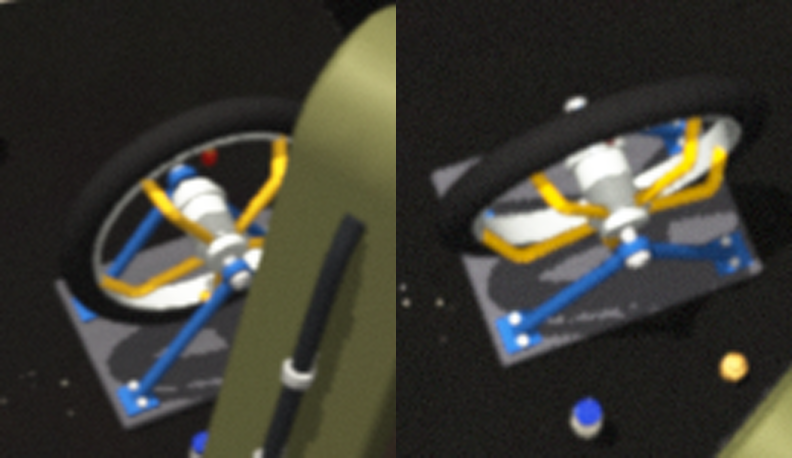

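The valve is now near the top (scene crop 208,157), with its cap measuring about 2.2° clockwise at radius 87 mm (expected 89). Before trimming I'll refine the axle position. I'll intersect the spoke lines and take the foot edges from a rectified view.

Run:
```python
from h import *
import h
from scipy.optimize import least_squares
s,t=Cam('scene'),Cam('top')
def fit(c,C0):
    m=cv2.cvtColor(c.im,cv2.COLOR_BGR2HSV);m=(m[...,0]>15)&(m[...,0]<32)&(m[...,1]>130)&(m[...,2]>70)
    v,u=np.nonzero(m);P=np.array([c.plane((a,b),C0-.04*X,X) for a,b in zip(u,v)])-C0
    y,z=P@Y,P[:,2];p=np.array([0,0,-34.])
    for _ in range(4):
        r=np.hypot(y-p[0],z-p[1]);a=np.degrees(np.arctan2(-(y-p[0]),z-p[1]));k=(r>.028)&(r<.082)&(abs((a-p[2]+36)%72-36)<14)
        i=np.round((a[k]-p[2])/72)
        f=lambda q:[np.asarray(1000*((y[k]-q[0])*np.cos(g)+(z[k]-q[1])*np.sin(g))) for g in [np.radians(q[2]+72*i)]][0]
        p=least_squares(f,p,loss='soft_l1').x
    return p,k.sum(),np.sqrt(np.mean(f(p)**2))
for dx in(-.006,-.003,0,.003,.006):
    C0=np.array([.549,-.007,.17])+dx*X
    for n,c in(('s',s),('t',t)):
        p,k,e=fit(c,C0);print(n,dx,'dy,dz mm',(p[:2]*1000).round(1),'ang',p[2].round(1),k,e.round(2))
# rectify foot plane z=.014, 2px/mm... local x in -.12...12 , y .15..-.15
out=[]
for c in(s,t):
    gx,gy=np.meshgrid(np.arange(-.12,.12,.001),np.arange(.16,-.16,-.001),indexing='ij');gx=gx[::-1]
    P=np.array([.549,-.007,.014])+gx[...,None]*X+gy[...,None]*Y
    q=c.proj(P.reshape(-1,3)).reshape(gx.shape+(2,)).astype(np.float32)
    im=cv2.remap(c.im,q[...,0],q[...,1],cv2.INTER_LINEAR);im=cv2.convertScaleAbs(im,alpha=1.6);out.append(cv2.resize(im,None,fx=1.25*1,fy=1.25))
    g=cv2.GaussianBlur(cv2.cvtColor(im,cv2.COLOR_BGR2GRAY),(3,3),0).astype(int)
    row=g[205:216].mean(0);print('y-edges L',160-np.argmax(np.diff(row)[:80]),'R',160-(240+np.argmin(np.diff(row)[240:])),
      'front x', [119-(200+int(np.argmin(np.diff(g[200:,j:j+10].mean(1))))) -0 for j in(60,110,190)])
cv2.imwrite('pics/f.png',np.hstack(out))
```

```text
s -0.006 dy,dz mm [ 4.8 11.3] ang -33.8 222 6.01
t -0.006 dy,dz mm [ 1.9 10.3] ang -33.4 196 7.77
s -0.003 dy,dz mm [3.4 7.1] ang -33.9 222 6.02
t -0.003 dy,dz mm [2.3 4.8] ang -32.5 197 7.68
s 0 dy,dz mm [1.9 2.9] ang -33.9 222 6.05
t 0 dy,dz mm [-1.2 -3.3] ang -34.2 188 7.57
s 0.003 dy,dz mm [ 0.4 -1.4] ang -33.9 220 6.05
t 0.003 dy,dz mm [ -4.  -13.1] ang -35.3 178 7.61
s 0.006 dy,dz mm [-1.1 -5.7] ang -34.0 219 6.05
t 0.006 dy,dz mm [ -7.5 -24.7] ang -36.9 170 7.62
y-edges L 130 R -155 front x [-99, -102, -118]
y-edges L 131 R -128 front x [-101, -86, -102]
```

View pics/f.png

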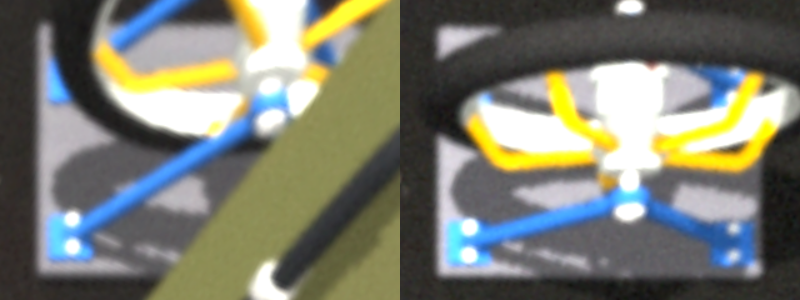

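The foot edges confirm the axle to about 1 mm. The spokes and the cap agree that the valve is 2–2.8° clockwise of the top. A third short push of about 4 mm past the previous end point should bring it home.

{"api": "servo_tool", "payload": {"motion": [[1, 3, 4, 0, 0], [1, 6, 9, 0, 0], [1, 9, 14, 0, 0], [1, 12, 19, 0, 0], [1, 15, 24, 0, 0], [1, 17, 29, 0, 0], [1, 17, 34, 0, 0], [1, 17, 39, 0, 0], [1, 17, 44, 0, 0], [1, 17, 46.3, 0, 0], [1, 17, 46.3, 0, 0], [1, 17, 46.3, -3, 0], [1, 17, 46.3, -6, 0], [1, 17, 46.3, -9, 0], [1, 17, 46.3, -9.8, 0], [1, 17, 46.3, -9.8, 0], [1, 17, 46.3, -9.8, 0]]}}

```text
time_s: 15.55
ee_pos: [0.5048, 0.0022, 0.4329]
eef_rot: [3.141, -0.002, 0.073]
force: [-0.1, 0.8, 0.0]
grip_width: 0.0006
grip_force: 0.0
```

{"api": "servo_tool", "payload": {"motion": [[1, 0, 0.5, 0, 0], [1, 0, 1, 0, 0], [1, 0, 1.3, 0, 0], [1, 0, 1.5, 0, 0], [1, 0, 1.7, 0, 0], [1, 0, 1.8, 0, 0], [1, 0, 1.9, 0, 0], [1, 0, 2, 0, 0], [1, 0, 2.1, 0, 0], [1, 0, 2.1, 0, 0], [1, 0, 2.1, 0, 0]]}}

```text
time_s: 16.92
ee_pos: [0.5047, 0.0234, 0.4317]
eef_rot: [-3.141, -0.0, 0.073]
force: [0.0, -2.1, -1.4]
grip_width: 0.0004
grip_force: 0.9
```

{"api": "servo_tool", "payload": {"motion": [[1, 0, -0.5, 0, 0], [1, 0, -0.6, 3, 0], [1, 0, -0.6, 6, 0], [1, 0, -0.6, 9.8, 0], [1, 0, -4, 9.8, 0], [1, 0, -8, 9.8, 0], [1, 0, -12, 9.8, 0], [1, 0, -17, 9.8, 0], [1, 0, -22, 9.8, 0], [1, -3, -27, 9.8, 0], [1, -6, -32, 9.8, 0], [1, -9, -36, 9.8, 0], [1, -12, -40, 9.8, 0], [1, -14, -44, 9.8, 0], [1, -17, -48, 9.8, 0], [1, -17, -48, 9.8, 0], [1, -17, -48, 9.8, 0], [1, -17, -48, 9.8, 0]]}}

```text
time_s: 19.18
ee_pos: [0.3354, -0.4558, 0.5299]
eef_rot: [3.141, -0.0, 0.074]
force: [-0.4, -0.1, 1.1]
grip_width: 0.0007
grip_force: 0.0
```

```bash
sed -i 's/-.007,.170/-.006,.170/' h.py
python3 - <<'E'
from h import *
s,t=Cam('scene'),Cam('top')
for c in(s,t): print(spokes(c),cap(c))
im=np.hstack([crop(s.im,230,110,130,150,3.05),crop(t.im,240,130,130,150,3.05)]);cv2.imwrite('pics/z5.png',im)
E
```

```text
(np.float64(-35.775134578455024), {np.float64(-35.8): 30, np.float64(34.4): 64, np.float64(-105.9): 43}) (np.float64(0.8), np.float64(0.0863), 22)
(np.float64(-35.77155188357312), {np.float64(-37.7): 28, np.float64(40.8): 35, np.float64(113.7): 67, np.float64(-117.8): 59}) None
```

View pics/z5.png

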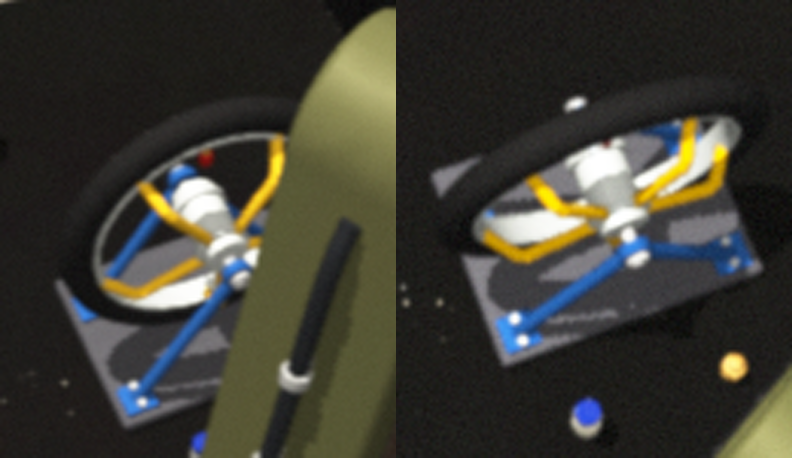

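The valve is at the top. The cap measures 0.8°, the spokes give an angle of about 0.2°, and the stand and other items haven't moved (scene crop: cap at 205,158). The arm is clear, so I'm handing in.

```bash
python3 -c "
from station import ctrl
print(ctrl.hand_in())"
```

```text
the job is handed in; nothing more can be done
None
```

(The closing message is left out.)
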